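# Weigh a basket on the hand scale

## Robot

A 6-joint arm with a two-finger parallel gripper is mounted at the origin on the work surface. World frame = base frame: x ahead of the robot, y to its left, z up, the work surface at z = 0. Lengths are in mm, angles in rad, forces in N, time in s.
With the tool pointing down it reaches from about 400 to 925 mm from the base axis. Payload 12.5 kg.
Tool frame: the origin (TCP) lies at the very end of the fingers, on their centre line; the grasp point (between the pads) lies 19 mm behind it; x points along the fingers, y is the direction in which the jaws open and shut, and the axes are right-handed (so a half turn about x gives the same grasp; the last joint's range is limited). The gripper opens to 95 mm and grips with 3 to 60 N. Pads are 20 mm wide; open, the fingers measure 119 mm over their backs; the gripper's body (75 mm by 180 mm) begins 59 mm behind the grasp point.
Start: joints at [-1.451, 0.491, 1.559, -0, 1.092, -0.106], TCP at [139.951, -609.147, 214.661] pointing down, gripper open.
Joint ranges: [-3.1, 3.1], [-0.84, 2.19], [0.05, 2.79], [-1.13, 4.28], [0.06, 2.93], [-2.69, 2.69]. Speed limits (rad/s): [2.22, 2.22, 2.79, 3.14, 3.14, 3.14].

## Interface

Orientations are given as [roll, pitch, yaw] about the fixed x, y, z axes, in that order (R = Rz(yaw) Ry(pitch) Rx(roll)).
In Python, from cell import * gives the robot as it stands.
- The arm moves only by the tool step_arm, never from a script. Its argument "steps" is a list of rows, each a list of 4 numbers: the shift along the tool's x, y, z in units of 50 mm (1.0 is 50 mm), then the turn about the tool's x in units of 8 degrees (1.0 is 8 degrees). A call has 1 to 20 rows; each row shifts and turns the commanded pose from where the row before left it, along the tool's axes as they then stand; what a row does not reach is not made up. A row lasts 1/8 s, in which the tool goes at most 62.5 mm and 10.7 degrees, less where a joint would pass 70% of its speed; a pose out of reach is approached as far as the arm can. A call is refused whole if a number of a shift passes 1 or a number of a turn 1, either way. A call with a gripper value outside its range is refused whole. "jaw" is the closure, from 0 (fully open) to 1 (shut), set as the call begins (left out, the last holds). The fingers move at their own pace and stop on an object; the grip force is fixed at half the most. Time passes only in rows, so rows that do not move let the fingers close. It gives the time, the measured TCP pose, the force and the opening at its end, in the units of the state.
- state(): the state, without advancing time (a new reading comes with each control period).
- read_camera(name): name is "scene" or "top" or "wrist"; returns the picture (420x560x3 uint8, red, green, blue); there is no depth.
- camera_info(name): a dict with "mtx" (3x3 intrinsics, pixels), "k1" (the pictures are not rectified: a ray, as slopes to the right and down, at radius r is drawn at 1 + k1 r^2 times it, then the intrinsics apply), "eye" and "attitude" of the camera in the world; the wrist camera has in their place "hand_eye" (4x4, takes a point from camera to tool coordinates, whose origin is the TCP and whose axes are the tool frame's). Camera axes: x right, y down, z forward; pixel columns grow to the right and rows downward; lengths in mm; the calibration is good to about 2 mm. A picture is of the moment at which its call begins: read the wrist's pose just before it. camera_info takes no time and is no camera call.
- job_done(): hands the job in, once; it reports no verdict.
The state is a dict: "t": time; "joints": joint angles; "qvel": joint speeds; "tau": joint torques, N m; "eef_pos": TCP position; "tcp_rot": TCP orientation; "ft_force": force on the tool from outside, world axes, zero at the start; "moment": the same for the moment, N m; "opening": opening from 0.0 (shut) to 1.0 (fully open).
Only numpy, scipy, OpenCV 4.12 (cv2) and the standard library are available. Lean on these libraries where they do the work, as an engineer would, in place of code of your own. Each camera call takes 0.05 s, during which the arm holds its last target.

## Task

Weigh the carving that lies in the handled basket, basket and all: take the hand-held hanging scale off its pegs, pass its hook under the middle of the basket's handle, and raise the basket by the hook alone until it hangs at least 4 cm clear of the bench. The program finishes while still holding the scale up, with the basket hanging still and level so that the reading can settle. Do not tip the basket or spill the carving, and leave the other things where they are.

Things in the scene. Friction and masses are not known exactly. Their poses are not given: they have to be found in the camera images.
- scale: black hand-held hanging scale, 0.16 kg. Its body, the part to grip, is a bar 120 mm long (its y), 26 thick (x), 36 tall (z up); origin in the bar's middle. Rigid with it a steel hook of 8 mm rod in its x-z plane: stem straight down to 44 mm below the origin, then slanting to x -20 mm at 62 mm, down to x -22 at 86, round the bottom (underside 112 mm below the origin at x 0) and up on the +x side
- hook_tip (a point): free tip of the scale's hook (rod axis): x +22 mm, 84 mm below the scale's origin. The hook opens to the scale's +x: a 10 mm bar lying along y passes in over the tip, from x over 32 mm to x 0, if its axis is 57 to 74 mm below the scale's origin (66 is best)
- hook_seat (a point): where the axis of a 10 mm bar lies when it sits in the bottom of the hook: 99 mm straight below the scale's origin (so after a bar has passed in at 66 mm the scale rises 33 mm before taking its weight); turns with the scale
- basket: plastic lattice basket standing on the bench, 190 mm (its x) x 130 (its y), rim 80 high, about 0.2 kg empty; a white arched handle, rigid and upright, springs from the middle of its two long sides: a 10 mm round bar in the basket's y-z plane, the top straight and level for 64 mm along its y. Origin centre of underside, z up
- handle_mid (a point): middle of the straight top of the basket's handle, on the bar's axis: 155 mm straight above the basket's origin, 75 mm above the rim
- blank: roughed-out wooden carving 100 x 70 x 54 mm, about 0.26 kg, loose in the basket near its middle, wholly below the rim; origin centre of underside
- rack: fixed wooden tool rack, 330 mm long (its y): rail face at its x 0, 98 to 148 mm high; square 12 mm pegs stick out 118 mm to its -x, tops 125 mm high, a 10 mm stop on each tip. The scale's bar lies across two pegs (84 mm between axes), stem between them, some 70 mm in front of the rail and 70 mm to the rack's +y, scale origin 143 mm high. Origin on the bench under the rail's face, mid-length
- mallet: turned wooden carving mallet, head 72 mm wide, hanging head up between the other two pegs of the rack, 155 mm along the rail from the scale; its head's top stands 192 mm above the bench; origin at the lower end of its handle
- bowl: round wicker bowl of wood offcuts, no handle, 160 mm wide, about 55 mm high; origin centre of underside
- gouge: carving gouge lying flat, 227 mm long, 25 mm high, wooden handle towards its -x; origin under the front end of the handle
- wax_tin: small round metal tin with a lid, 52 mm wide, 45 mm high; origin centre of underside
- whetstone: grey sharpening stone on a wooden base, 190 x 70 x 38 mm; origin centre of underside
- glue: white glue bottle, 54 mm wide, 150 mm tall, standing; origin centre of underside
- figure: small standing carved figure, 64 mm wide, 102 mm tall; origin centre of underside
Not all that is in view belongs to the job. Leave any green look-alike of the whetstone alone.

How it is judged (in metres and radians):
On the way, in this order (a step that is already met when the one before it is completed fails the run):
1. the scale is held in the gripper, off its pegs (distance of scale from where it was at the start of the episode above 0.03 m and contact force between scale and rack below 0.1 N and contact force between scale and the fingers above 2 N), for 0.2 s.
2. the basket's handle lies in the hook near its middle and the hook bears its weight (contact force between scale and basket above 1.5 N and distance between handle_mid and hook_seat below 0.03 m), for 0.2 s.
At the end, for the whole second after the job is handed in: The gripper holds the scale; the basket hangs from its hook alone (handle middle within 30 mm of the hook's seat, nothing else touching it), underside over 30 mm above the bench, tilt under 0.17 rad, slower than 0.03 m/s and 0.2 rad/s, the carving still in it (all of step 2 and contact force between scale and the fingers above 2 N and height (world z) of basket above 0.03 m and angle between basket's own z axis and vertical below 0.17 rad and linear speed of basket below 0.03 m/s and angular speed of basket below 0.2 rad/s and contact force between basket and the arm below 0.3 N and contact force between basket and the fingers below 0.3 N and contact force between each of basket, scale and rack below 0.3 N and contact force between basket and mallet below 0.3 N and contact force between basket and bowl below 0.3 N and contact force between basket and gouge below 0.3 N and contact force between basket and wax_tin below 0.3 N and contact force between basket and whetstone below 0.3 N and contact force between basket and glue below 0.3 N and contact force between basket and figure below 0.3 N and z of blank in the frame of basket below 0.03 m and distance between blank and basket below 0.06 m); the arm keeps its last pose, push and grip.
It fails at once if the basket is tipped by more than 0.45 rad (angle between basket's own z axis and vertical above 0.45 rad).
It fails at once if the carving falls out of the basket (distance between blank and basket above 0.09 m).
It fails at once if the mallet, bowl, gouge, wax tin, whetstone, glue bottle or figure is moved by more than 30 mm (distance of any of mallet, bowl, gouge, wax_tin, whetstone, glue, figure from where it was at the start of the episode above 0.03 m).
It also fails if it takes over 51 s, if anything falls off the work surface, if the arm or the gripper's body presses on something with over 40 N, if the wrist force passes 120 N, or if a joint passes its speed limit or range.

## Working session

There is one attempt and no reset: what is moved stays moved. The work goes in short steps, Python scripts to look and compute and a tool call to move; the robot and the scene stay as the last step left them, time stands still between calls to the robot, and variables do not carry over. Pictures are saved under pics/ and viewed, and the job is handed in when it is done.

Besides the shell and the picture viewer there is one more tool, called after "Request:" as name(argument=value, ...), one argument or row to a line, values as JSON. step_arm: Moves the arm, as the interface text tells. Its arguments: {"type":"object","properties":{"steps":{"type":"array","items":{"type":"array","items":{"type":"number"}}},"jaw":{"type":"number"}},"required":["steps"]}

```bash
ls; mkdir -p pics; python3 - <<'E'
from cell import *
import cv2
print(state())
for n in ["scene","top","wrist"]:
    im=read_camera(n); cv2.imwrite(f"pics/{n}0.png",im[:,:,::-1]); print(n,camera_info(n))
E
```

```text
pics
{'t': 0.0, 'joints': array([-1.45059966e+00,  4.91543272e-01,  1.55948196e+00,  2.18375214e-05,
        1.09166661e+00, -1.05640592e-01]), 'qvel': array([-0.00082475, -0.00094404,  0.00055298,  0.00090138, -0.00109222,
       -0.00134304]), 'tau': array([-6.88148521e-04, -6.12652016e+01, -2.58184129e+01,  6.91295508e-02,
        4.83474950e-02, -8.56953011e-05]), 'eef_pos': array([ 139.92385303, -608.87827172,  214.06066679]), 'tcp_rot': array([-1.69405497,  1.56969697,  1.67336486]), 'ft_force': array([-0.53824843,  0.36958059, -0.59712013]), 'moment': array([-0.00332632, -0.00458805,  0.02201745]), 'opening': 0.9984954196877226}
scene {'mtx': array([[523.47742216,   0.        , 282.96389111],
       [  0.        , 523.47742216, 200.98088033],
       [  0.        ,   0.        ,   1.        ]]), 'k1': -0.18656889451593206, 'eye': array([1222.35924466, -472.49178142,  924.33040939]), 'attitude': array([-2.31093166, -0.01591826,  0.85578066])}
top {'mtx': array([[460.18879905,   0.        , 287.5902965 ],
       [  0.        , 460.18879905, 204.6045042 ],
       [  0.        ,   0.        ,   1.        ]]), 'k1': -0.044190013907750396, 'eye': array([ 467.39461784,   77.46654446, 1225.48089529]), 'attitude': array([-3.06451417e+00,  1.68193575e-03, -1.59546532e+00])}
wrist {'mtx': array([[292.67208659,   0.        , 278.13762706],
       [  0.        , 292.67208659, 212.97140801],
       [  0.        ,   0.        ,   1.        ]]), 'k1': -0.0016581394227616032, 'hand_eye': array([[ 1.34671037e-03, -2.47881590e-01,  9.68789401e-01,
        -1.69439295e+02],
       [ 9.99998995e-01,  7.63606499e-04, -1.19471273e-03,
        -7.04870926e-01],
       [-4.43626593e-04,  9.68790036e-01,  2.47882369e-01,
        -6.87395053e+01],
       [ 0.00000000e+00,  0.00000000e+00,  0.00000000e+00,
         1.00000000e+00]])}
```

View pics/scene0.png

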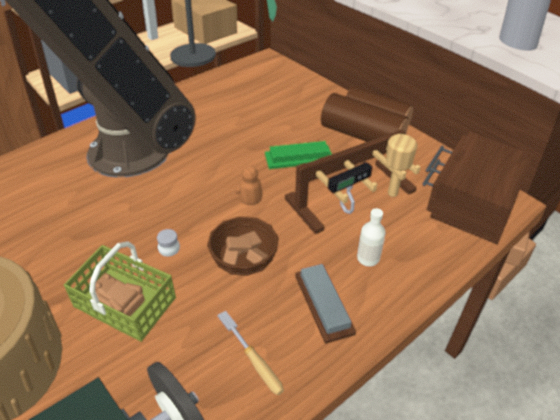

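View pics/top0.png

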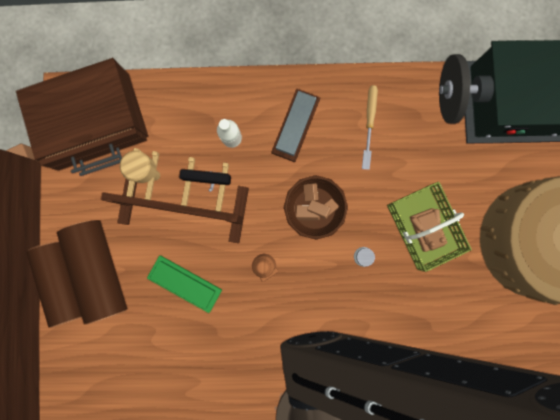

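The black scale lies on the rack pegs at about top (205,177), scene (350,177). The basket is at top (428,227) with its white handle running from (405,240) to (463,214). The green slab is a look-alike. Next I'll take enlarged crops.

```bash
cat > h.py <<'E'
import numpy as np, cv2
from scipy.spatial.transform import Rotation as R
from cell import *
def ray(name,uv,st=None):
    c=camera_info(name); K=c["mtx"]; k=c["k1"]
    p=np.array([[(uv[0]-K[0,2])/K[0,0],(uv[1]-K[1,2])/K[1,1]]])[0]
    q=p.copy()
    for _ in range(20): q=p/(1+k*(q@q))
    d=np.array([q[0],q[1],1.])
    if name=="wrist":
        H=c["hand_eye"]; T=R.from_euler('xyz',st["tcp_rot"]).as_matrix()
        return st["eef_pos"]+T@H[:3,3], T@H[:3,:3]@d
    return c["eye"],R.from_euler('xyz',c["attitude"]).as_matrix()@d
def plane(name,uv,z,st=None):
    o,d=ray(name,uv,st); return o+d*(z-o[2])/d[2]
def proj(name,P,st=None):
    c=camera_info(name); K=c["mtx"]; P=np.asarray(P,float)
    if name=="wrist":
        H=c["hand_eye"]; T=R.from_euler('xyz',st["tcp_rot"]).as_matrix()
        Rc=T@H[:3,:3]; o=st["eef_pos"]+T@H[:3,3]
    else: Rc=R.from_euler('xyz',c["attitude"]).as_matrix(); o=c["eye"]
    q=Rc.T@(P-o); q=q[:2]/q[2]; q=q*(1+c["k1"]*(q@q))
    return q*K[0,0]+K[:2,2]
def cross(o1,d1,o2,d2):
    A=np.stack([d1,-d2],1); s=np.linalg.lstsq(A,o2-o1,rcond=None)[0]
    a=o1+s[0]*d1;b=o2+s[1]*d2; return (a+b)/2,np.linalg.norm(a-b)
E
python3 - <<'E'
from h import *
t=cv2.imread("pics/top0.png"); s=cv2.imread("pics/scene0.png")
def crop(im,x,y,w,h,k): return cv2.resize(im[y:y+h,x:x+w],None,fx=k,fy=k,interpolation=cv2.INTER_CUBIC)
cv2.imwrite("pics/c1.png",np.hstack([crop(t,100,140,160,120,2.5),crop(t,370,160,160,120,2.5)]))
cv2.imwrite("pics/c2.png",np.hstack([crop(s,280,120,160,120,2.5),crop(s,50,220,160,120,2.5)]))
# black bar mask
g=t.max(2); m=(g<45).astype(np.uint8); m[:,:170]=0;m[:,240:]=0;m[:160]=0;m[200:]=0
n,l,st,c=cv2.connectedComponentsWithStats(m)
for i in range(1,n):
    if st[i,4]>40:
        print(st[i],c[i],cv2.minAreaRect(np.argwhere(l==i)[:,::-1].astype(np.float32)))
E
```

```text
[180 170  50  14 477] [204.77358491 176.73375262] ((204.70120239257812, 176.68902587890625), (49.473331451416016, 9.82840633392334), 6.34019136428833)
```

View pics/c1.png

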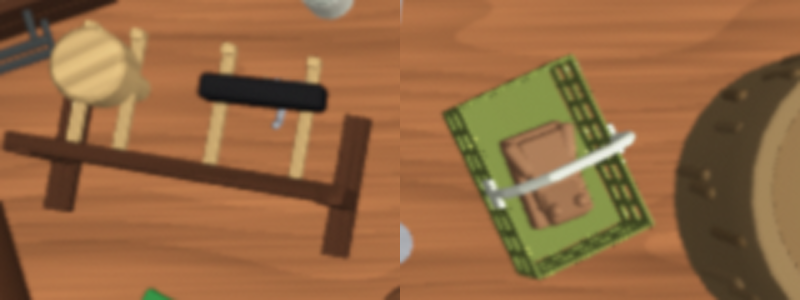

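View pics/c2.png

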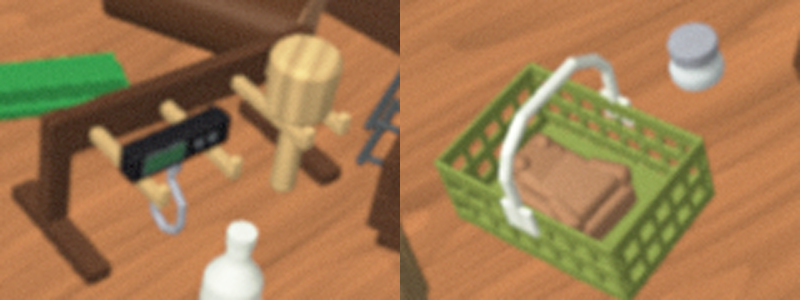

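```bash
python3 - <<'E'
from h import *
# bar top face z=161 silhouette approx: use plane ~150
a=np.deg2rad(6.34)
c0=np.array([204.7,176.7]); u=np.array([np.cos(a),np.sin(a)])
C=plane("top",c0,155); e1=plane("top",c0+24.5*u,155); e2=plane("top",c0-24.5*u,155)
print("scale",C,e1,e2,np.linalg.norm(e1-e2))
d=(e2-e1)[:2]; d/=np.linalg.norm(d); yaw=np.arctan2(d[1],d[0]); print("bar dir deg",np.rad2deg(yaw))
C[2]=143
s=cv2.imread("pics/scene0.png")
big=cv2.resize(s[150:230,300:420],None,fx=6,fy=6,interpolation=cv2.INTER_CUBIC)
n=np.array([d[1],-d[0],0]) # candidate
print("n",n)
prof=[(0,-18),(0,-44),(-20,-62),(-22,-86),(-15,-101),(0,-108),(15,-101),(22,-84)]
for sg,col in [(1,(0,0,255)),(-1,(255,255,0))]:
    P=[proj("scene",C+sg*x*n+[0,0,z]) for x,z in prof]
    P=np.array([( (p-[300,150])*6+3) for p in P]).astype(int)
    cv2.polylines(big,[P.reshape(-1,1,2)],False,col,1); cv2.circle(big,tuple(int(v) for v in P[-1]),4,col,-1)
cv2.imwrite("pics/hook.png",big)
E
```

```text
scale [620.62720901 270.2208284  155.        ] [612.75636742 213.03009004 155.        ] [628.53879418 327.62536838 155.        ] 115.67697615877782
bar dir deg 82.15837357038315
n [ 0.99064898 -0.13643533  0.        ]
```

View pics/hook.png

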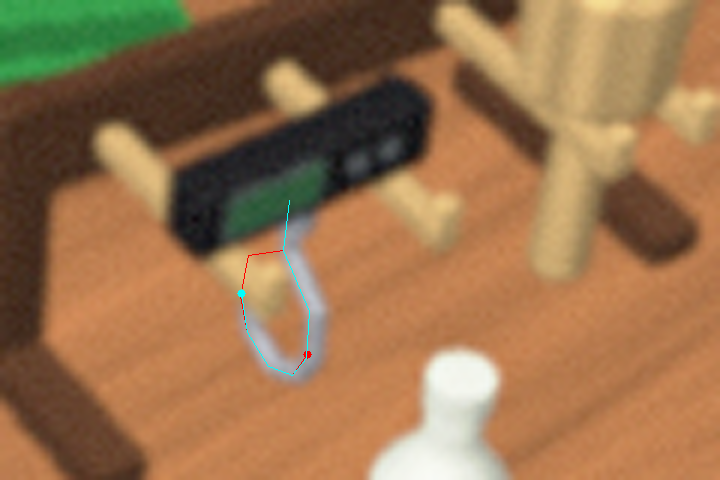

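The overlay shows the hook's free tip points towards the rail. The cyan line, with its tip on the rail side, follows the rod. Next I measure the basket.

```bash
python3 - <<'E'
from h import *
P=[plane("top",((x-400)/2.5+370-.3,y/2.5+160-.3),80) for x,y in [(445,112),(572,57),(652,225),(535,278)]]
P=np.array(P)[:,:2]; c=P.mean(0); print(P.round(),c)
for i in range(4):
    d=P[(i+1)%4]-P[i]; print(np.linalg.norm(d),np.rad2deg(np.arctan2(d[1],d[0])))
t=cv2.imread("pics/top0.png"); hsv=cv2.cvtColor(t,cv2.COLOR_BGR2HSV)
m=((hsv[...,1]<60)&(hsv[...,2]>130)).astype(np.uint8); m[:,:395]=0;m[:,470:]=0;m[:205]=0;m[250:]=0
n,l,st,cc=cv2.connectedComponentsWithStats(m)
i=1+np.argmax(st[1:,4]); q=np.argwhere(l==i)[:,::-1].astype(np.float32); print(st[i],cc[i])
line=cv2.fitLine(q,cv2.DIST_HUBER,0,.01,.01).ravel(); print(line, np.sort((q-line[2:])@line[:2])[[0,-1]])
for s in (-15,0,15):
    print(plane("top",line[2:]+s*line[:2],155))
print("proj mid", proj("top",[*c,155]),proj("scene",[*c,155]))
s=state(); T=R.from_euler('xyz',s["tcp_rot"]).as_matrix(); print(T.round(3))
im=cv2.imread("pics/scene0.png"); big=cv2.resize(im[220:340,50:210],None,fx=5,fy=5,interpolation=cv2.INTER_CUBIC)
p=(proj("scene",[*c,155])-[50,220])*5+2
cv2.circle(big,tuple(int(v) for v in p),4,(0,0,255),-1); cv2.imwrite("pics/bk.png",big)
E
```

```text
[[ 550. -173.]
 [ 602. -304.]
 [ 432. -376.]
 [ 383. -256.]] [ 491.65673267 -277.31838057]
140.85246578876428 -68.19891074357464
185.18725065909743 -157.01373533351338
129.69831249484042 112.23753221820851
186.7380623867996 26.4048104347674
[404 210  60  34 316] [435.24683544 227.00316456]
[ 9.1182023e-01 -4.1058964e-01  4.3571042e+02  2.2722749e+02] [-31.332357  30.314264]
[ 475.08139518 -234.26550493  155.        ]
[ 488.57275776 -267.07569549  155.        ]
[ 502.1063593  -300.03727836  155.        ]
proj mid [439.99084843 225.79171381] [110.09408836 254.11462825]
[[-0.     0.224 -0.975]
 [ 0.001 -0.975 -0.224]
 [-1.    -0.001 -0.   ]]
```

View pics/bk.png

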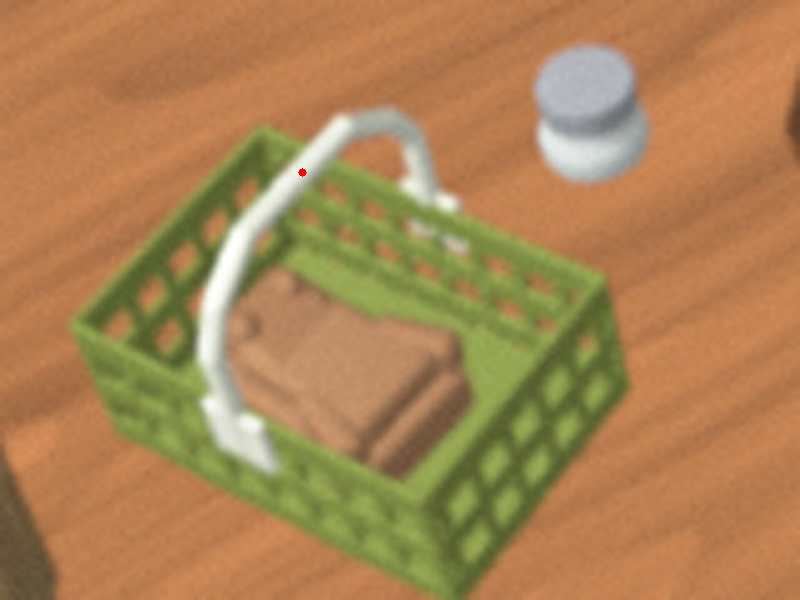

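Request:
step_arm(
  steps=[
    [-0.08,-0.66,-0.79,0],
    [-0.08,-0.66,-0.79,0],
    [-0.08,-0.66,-0.79,0],
    [-0.08,-0.66,-0.79,0],
    [-0.08,-0.66,-0.79,0],
    [-0.08,-0.66,-0.79,0],
    [-0.08,-0.66,-0.79,0],
    [-0.08,-0.66,-0.79,0],
    [-0.08,-0.66,-0.79,0],
    [-0.08,-0.66,-0.79,0],
    [0,-0.84,-0.54,0],
    [0,-0.84,-0.54,0],
    [0,-0.84,-0.54,0],
    [0,-0.84,-0.54,0],
    [0,-0.84,-0.54,0],
    [0,-0.84,-0.54,0],
    [0,-0.84,-0.54,0],
    [0,-0.84,-0.54,0],
    [0,-0.84,-0.54,0],
    [0,-0.84,-0.54,0],
  ],
  jaw=0,
)

```text
t: 2.65
eef_pos: [620.4, 272.3, 254.3]
tcp_rot: [0.371, 1.57, -2.545]
ft_force: [0.2, -0.3, 0.6]
opening: 1.001
```

Request:
step_arm(
  steps=[
    [0,0,0,-0.96],
    [0,0,0,-0.96],
    [0,0,0,-0.96],
    [0,0,0,-0.96],
    [0,0,0,-0.96],
    [0,0,0,-0.96],
    [0,0,0,-0.96],
    [0,0,0,-0.96],
    [0,0,0,-0.96],
    [0,0,0,0],
  ],
)

```text
t: 3.9
eef_pos: [620.1, 270.7, 254.3]
tcp_rot: [-0.961, 1.57, -2.672]
ft_force: [0.2, -0.3, -1.2]
opening: 1.001
```

```bash
cat > shot.py <<'E'
from h import *
import sys
s=state(); T=R.from_euler('xyz',s["tcp_rot"]).as_matrix()
im=read_camera(sys.argv[1])[:,:,::-1].copy(); cv2.imwrite(f"pics/{sys.argv[2]}.png",im)
import pickle; pickle.dump(s,open(f"pics/{sys.argv[2]}.pkl","wb"))
print(s["t"],s["eef_pos"].round(1),"y head",np.rad2deg(np.arctan2(T[1,1],T[0,1])).round(2),"x axis",T[:,0].round(4),s["ft_force"].round(1),s["opening"],s["joints"].round(2))
E
python3 shot.py wrist w1
```

```text
3.9 [620.1 270.7 254.3] y head -7.99 x axis [-5.e-04 -3.e-04 -1.e+00] [ 0.2 -0.3 -1.2] 1.0010066846941081 [ 0.31  0.54  1.37 -0.    1.24  0.45]
```

View pics/w1.png

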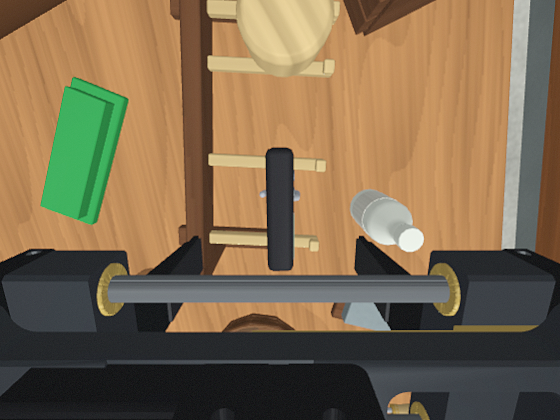

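The black bar in the wrist view spans (280,148) to (281,270), between two pegs. The glue bottle is at (390,220) and the mallet at (285,35).

```bash
python3 - <<'E'
from h import *
import pickle
s=pickle.load(open("pics/w1.pkl","rb")); im=cv2.imread("pics/w1.png")
m=(im.max(2)<50).astype(np.uint8); m[:140]=0;m[275:]=0;m[:,:255]=0;m[:,:255]=0;m[:,310:]=0
q=np.argwhere(m)[:,::-1].astype(np.float32); r=cv2.minAreaRect(q); print(r,len(q))
ys=q[:,1]
for y0,y1 in [(155,180),(235,262)]:
    w=q[(ys>y0)&(ys<y1)]; print(w.mean(0),w[:,0].min(),w[:,0].max(),plane("wrist",w.mean(0),158,s))
top=q[:,1].min();bot=q[:,1].max(); print(top,bot)
# far end at top, near end
a=plane("wrist",(280.5,top-.5),155,s);b=plane("wrist",(280.5,bot+.5),155,s); print(a,b,np.linalg.norm(a-b),(a+b)/2)
E
```

```text
((279.0, 208.5), (121.0, 26.0), 90.0) 719
[276.73572 167.62143] 266.0 292.0 [623.9573384  314.90208669 158.        ]
[277.23016 248.62698] 267.0 292.0 [613.5620761  237.83439238 158.        ]
148.0 269.0
[629.74552808 331.88497852 155.        ] [613.52769848 214.28969369 155.        ] 118.708335892768 [621.63661328 273.0873361  155.        ]
```

Request:
step_arm(
  steps=[
    [0,0.02,-0.04,0],
    [0,0,0,0],
    [0.4,0,0,0],
    [0.4,0,0,0],
    [0.4,0,0,0],
    [0.4,0,0,0],
    [0.4,0,0,0],
    [0.3,0,0,0],
    [0.3,0,0,0],
    [0,0,0,0],
  ],
  jaw=0.4,
)

```text
t: 5.2
eef_pos: [621.0, 272.4, 123.5]
tcp_rot: [-1.07, 1.569, -2.78]
ft_force: [-1.3, 0.3, -0.5]
opening: 0.599
```

```bash
python3 shot.py scene s2; python3 shot.py wrist w2;python3 - <<'E'
import cv2,numpy as np
a=cv2.imread("pics/s2.png")[110:260,260:460];b=cv2.imread("pics/w2.png")
cv2.imwrite("pics/v2.png",np.hstack([cv2.resize(a,(480,360)),cv2.resize(b[100:,:],(320,360))]))
E
```

```text
5.2 [621.  272.4 123.5] y head -7.95 x axis [-1.7e-03 -6.0e-04 -1.0e+00] [-1.3  0.3 -0.5] 0.5991953088113815 [ 0.32  0.66  1.51 -0.    0.98  0.45]
5.25 [621.4 272.5 124.4] y head -7.95 x axis [-4.e-04 -2.e-04 -1.e+00] [-0.9  0.8  0.2] 0.6046942740537258 [ 0.32  0.66  1.51 -0.    0.98  0.45]
```

View pics/v2.png

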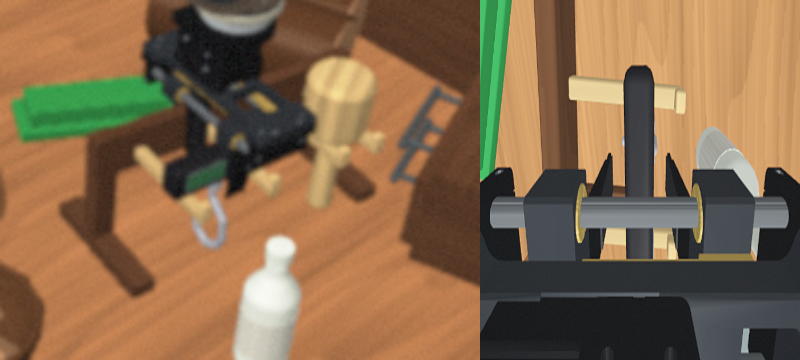

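The fingers straddle the bar with clearance on both sides. Closing now, then lifting.

Request:
step_arm(
  steps=[
    [0,0,0,0],
    [0,0,0,0],
    [0,0,0,0],
    [0,0,0,0],
    [0,0,0,0],
    [0,0,0,0],
  ],
  jaw=1,
)

```text
t: 6.05
eef_pos: [621.5, 272.5, 124.7]
tcp_rot: [1.693, 1.571, -0.016]
ft_force: [-0.5, -0.6, 2.0]
opening: 0.272
```

Request:
step_arm(
  steps=[
    [-0.1,0,0,0],
    [-0.2,0,0,0],
    [-0.3,0,0,0],
    [-0.4,0,0,0],
    [-0.4,0,0,0],
    [-0.4,0,0,0],
    [-0.4,0,0,0],
    [-0.4,0,0,0],
    [-0.3,0,0,0],
    [0,0,0,0],
    [0,0,0,0],
  ],
)

```text
t: 7.42
eef_pos: [621.2, 272.4, 268.9]
tcp_rot: [-1.013, 1.57, -2.723]
ft_force: [0.4, -0.1, -2.5]
opening: 0.273
```

```bash
python3 shot.py scene s3; python3 shot.py wrist w3;python3 - <<'E'
import cv2,numpy as np
a=cv2.imread("pics/s3.png")[60:210,260:460];b=cv2.imread("pics/w3.png")
cv2.imwrite("pics/v3.png",np.hstack([cv2.resize(a,(480,360)),cv2.resize(b[100:,:],(320,360))]))
E
```

```text
7.425 [621.2 272.4 268.9] y head -7.94 x axis [-1.e-03 -4.e-04 -1.e+00] [ 0.4 -0.1 -2.5] 0.27286390757051554 [ 0.32  0.53  1.34 -0.    1.27  0.45]
7.475 [621.1 272.4 268.7] y head -7.95 x axis [-1.3e-03 -5.0e-04 -1.0e+00] [ 0.7 -0.4 -2. ] 0.27338951650624616 [ 0.32  0.53  1.34 -0.    1.27  0.45]
```

View pics/v3.png

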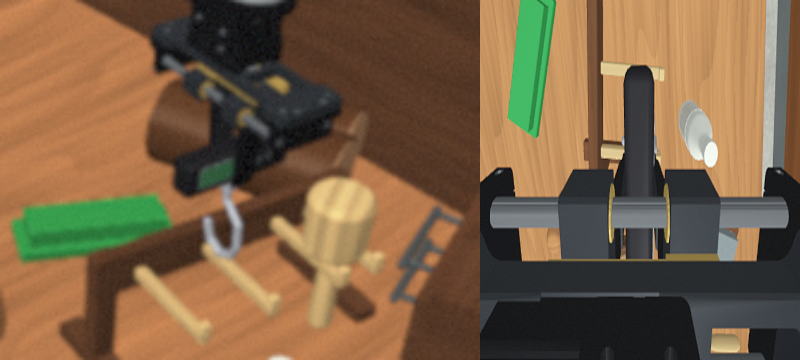

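Request:
step_arm(
  steps=[
    [0,0.01,0.4,0],
    [0,0.01,0.7,0],
    [0,0.01,0.8,0],
    [0,0.01,0.8,0],
    [0,0.01,0.8,0],
    [0,0.01,0.8,0],
    [0,0.01,0.8,0],
    [0,0.01,0.8,0],
    [0,0.01,0.8,0],
    [0,0.01,0.8,0],
    [0,0.01,0.8,0],
    [0,0.01,0.8,0],
    [0,0.01,0.7,0],
    [0,0.01,0.5,0],
    [0,0,0,-0.94],
    [0,0,0,-0.94],
    [0,0,0,-0.94],
    [0,0,0,-0.94],
    [0,0,0,0],
    [0,0,0,0],
  ],
)

```text
t: 10.02
eef_pos: [556.8, -238.8, 269.6]
tcp_rot: [-1.451, 1.571, -2.639]
ft_force: [-0.3, 1.0, -0.9]
opening: 0.273
```

```bash
python3 shot.py wrist w4; python3 shot.py scene s4; python3 shot.py top t4
```

```text
10.025 [ 556.8 -238.8  269.6] y head 21.95 x axis [-1.e-04 -1.e-04 -1.e+00] [-0.3  1.  -0.9] 0.27260197326391833 [-0.51  0.41  1.54 -0.    1.19 -0.9 ]
10.075 [ 556.9 -238.7  269.6] y head 21.99 x axis [-1.e-04 -1.e-04 -1.e+00] [-0.4 -0.2 -1.5] 0.27006578722430835 [-0.51  0.41  1.54 -0.    1.19 -0.9 ]
10.125 [ 557.  -238.6  269.6] y head 22.02 x axis [-1.e-04 -1.e-04 -1.e+00] [-0.5  0.1 -1.5] 0.27126741089013745 [-0.51  0.41  1.54 -0.    1.19 -0.9 ]
```

View pics/w4.png

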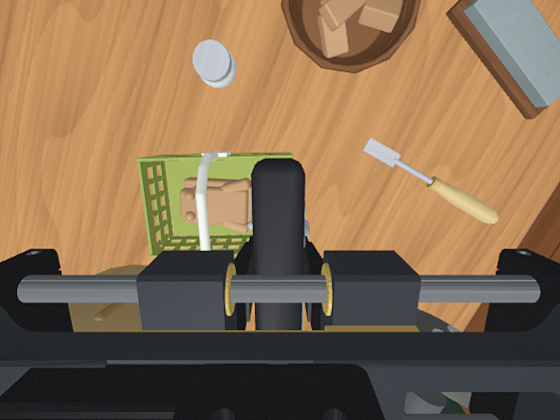

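View pics/s4.png

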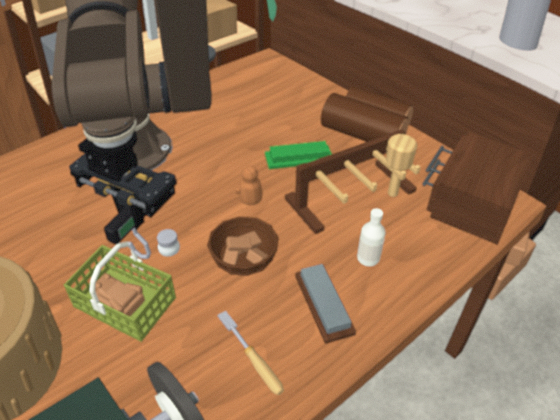

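View pics/t4.png

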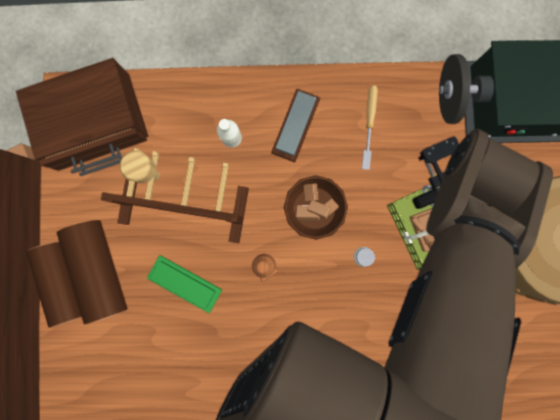

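In the wrist view the white handle runs from (208,155) to (205,250), left of the black bar and nearly parallel to it. The scene view shows the hook tip facing the handle. Next I measure the offset.

```bash
python3 - <<'E'
from h import *
import pickle
s=pickle.load(open("pics/w4.pkl","rb")); im=cv2.imread("pics/w4.png"); hsv=cv2.cvtColor(im,cv2.COLOR_BGR2HSV)
m=((hsv[...,1]<45)&(hsv[...,2]>150)).astype(np.uint8)
for y in range(152,254,6):
    x=np.flatnonzero(m[y,185:235])+185
    if len(x): 
        p=plane("wrist",(x.mean(),y),157,s); print(y,x.min(),x.max(),p[:2].round(1))
c=np.array([491,-277.,155])
for k in (-32,-15,0,15,32):
    h=np.deg2rad(112.2); print(k,proj("wrist",c+k*np.array([np.cos(h),np.sin(h),0]),s))
cv2.imwrite("pics/w4c.png",cv2.resize(im[140:260,170:320],None,fx=5,fy=5))
a=cv2.imread("pics/s4.png"); cv2.imwrite("pics/s4c.png",cv2.resize(a[200:340,50:210],None,fx=4,fy=4,interpolation=cv2.INTER_CUBIC))
E
```

```text
152 207 229 [ 482.1 -206.6]
158 202 216 [ 476.  -215.1]
164 200 209 [ 473.8 -222. ]
170 198 207 [ 473.8 -228.1]
176 197 207 [ 475.2 -233.8]
182 197 206 [ 476.6 -239.5]
188 196 206 [ 477.9 -245.3]
194 195 205 [ 478.9 -251.3]
200 196 206 [ 481.7 -256.6]
206 196 206 [ 483.6 -262.4]
212 197 207 [ 486.4 -267.8]
218 198 207 [ 488.8 -273.5]
224 198 208 [ 491.3 -279.2]
230 199 208 [ 493.7 -285.1]
236 199 209 [ 496.2 -290.9]
242 200 209 [ 498.7 -296.9]
248 200 224 [ 502.8 -302.3]
-32 [205.99292621 251.08563846]
-15 [204.9154427  235.49085356]
0 [203.93988253 221.36239603]
15 [202.94015581 206.87521375]
32 [201.7768006  190.00571506]
```

View pics/w4c.png

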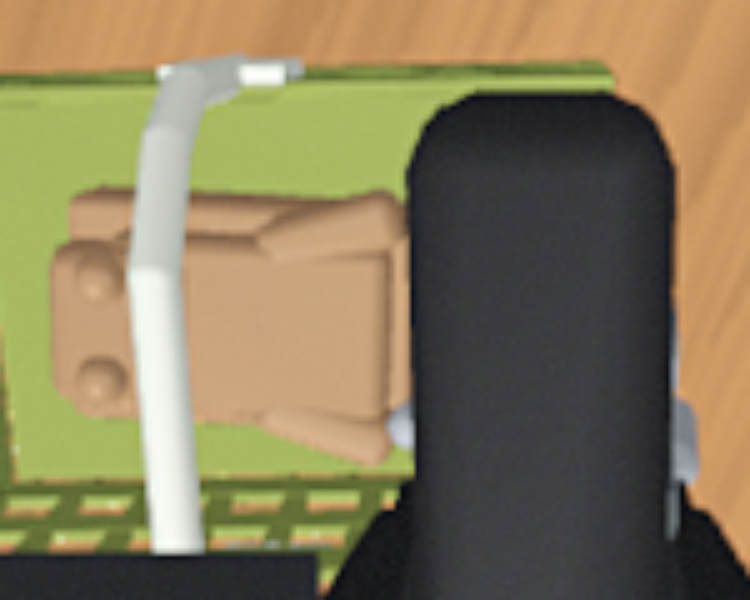

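View pics/s4c.png

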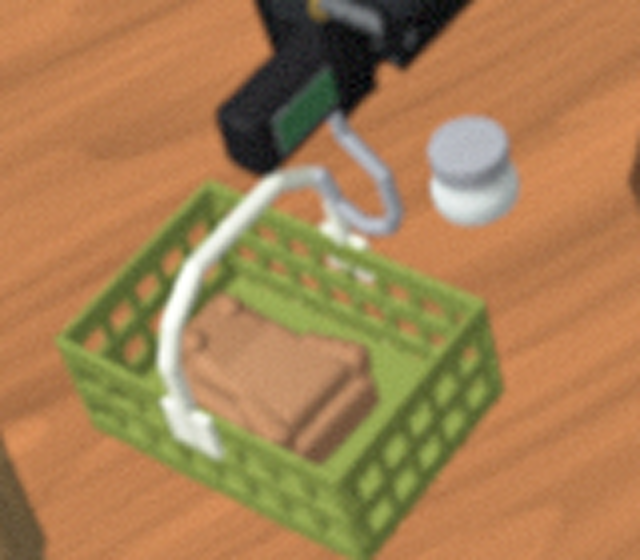

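Request:
step_arm(
  steps=[
    [0,0,0,-0.09],
    [0,-0.12,0.12,0],
    [0,-0.11,0.12,0],
    [0.2,0,0,0],
    [0.3,0,0,0],
    [0.3,0,0,0],
    [0.3,0,0,0],
    [0.24,0,0,0],
    [0,0,0,0],
    [0,0,0,0],
    [0,0,0,0],
  ],
)

```text
t: 11.55
eef_pos: [551.5, -254.1, 203.2]
tcp_rot: [0.575, 1.57, -0.597]
ft_force: [0.2, -0.4, -1.6]
opening: 0.273
```

```bash
python3 shot.py wrist w5; python3 shot.py scene s5; python3 - <<'E'
from h import *
b=cv2.imread("pics/w5.png");a=cv2.imread("pics/s5.png")
cv2.imwrite("pics/v5.png",np.hstack([cv2.resize(a[200:340,50:210],(400,350),interpolation=cv2.INTER_CUBIC),cv2.resize(b[130:270,160:320],(400,350),interpolation=cv2.INTER_CUBIC)]))
E
```

```text
11.55 [ 551.5 -254.1  203.2] y head 22.86 x axis [ 9.e-04 -6.e-04 -1.e+00] [ 0.2 -0.4 -1.6] 0.2730540454845 [-0.54  0.48  1.62 -0.    1.05 -0.94]
11.6 [ 551.4 -254.1  203.1] y head 22.86 x axis [ 8.e-04 -6.e-04 -1.e+00] [-0.3  0.4 -1.2] 0.2740549515194485 [-0.54  0.48  1.62 -0.    1.05 -0.94]
```

View pics/v5.png

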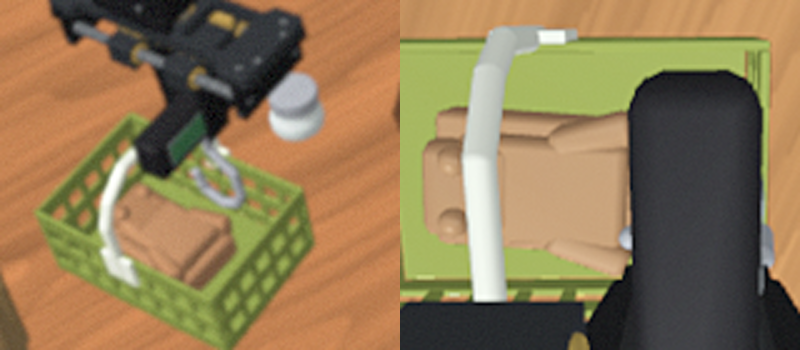

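Request:
step_arm(
  steps=[
    [0,-0.16,0,0],
    [0,-0.24,0,0],
    [0,-0.26,0,0],
    [0,-0.26,0,0],
    [0,-0.22,0,0],
    [0,-0.16,0,0],
    [0,0,0,0],
    [0,0,0,0],
    [0,0,0,0],
  ],
)

```text
t: 12.78
eef_pos: [491.6, -279.1, 202.6]
tcp_rot: [-0.071, 1.571, -1.242]
ft_force: [-0.3, 0.1, -2.7]
opening: 0.272
```

```bash
python3 shot.py wrist w6; python3 shot.py scene s6; python3 - <<'E'
from h import *
b=cv2.imread("pics/w6.png");a=cv2.imread("pics/s6.png")
cv2.imwrite("pics/v6.png",np.hstack([cv2.resize(a[200:340,50:210],(400,350),interpolation=cv2.INTER_CUBIC),cv2.resize(b[130:270,200:360],(400,350),interpolation=cv2.INTER_CUBIC)]))
E
```

```text
12.775 [ 491.6 -279.1  202.6] y head 22.88 x axis [ 0.e+00 -1.e-04 -1.e+00] [-0.3  0.1 -2.7] 0.2719925632064689 [-0.63  0.42  1.72 -0.    1.   -1.03]
12.825 [ 491.6 -279.1  202.5] y head 22.88 x axis [-0. -0. -1.] [-0.3 -0.7 -0.3] 0.271663585689398 [-0.63  0.42  1.72 -0.    1.   -1.03]
```

View pics/v6.png

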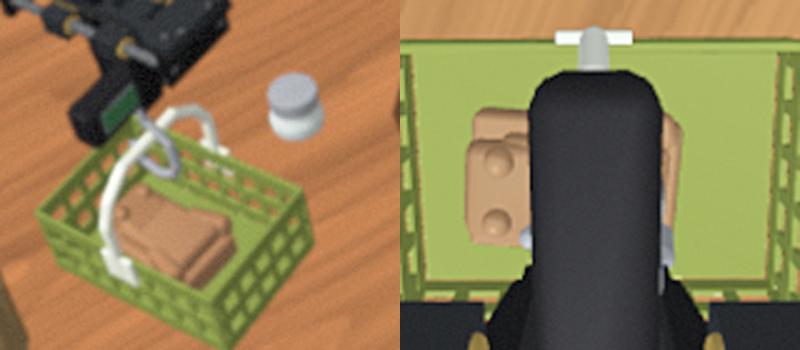

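The handle is now inside the hook: it's centred under the bar in the wrist view, and the tip is past it in the scene view. Raising gently.

Request:
step_arm(
  steps=[
    [-0.15,0,0,0],
    [-0.15,0,0,0],
    [-0.15,0,0,0],
    [-0.1,0,0,0],
    [-0.06,0,0,0],
    [-0.06,0,0,0],
    [-0.06,0,0,0],
    [-0.06,0,0,0],
    [-0.06,0,0,0],
    [0,0,0,0],
    [0,0,0,0],
    [0,0,0,0],
  ],
)

```text
t: 14.38
eef_pos: [491.3, -279.3, 245.0]
tcp_rot: [-1.868, 1.571, -3.04]
ft_force: [1.2, -0.5, -6.8]
opening: 0.27
```

```bash
python3 shot.py wrist w7; python3 shot.py scene s7; python3 - <<'E'
from h import *
b=cv2.imread("pics/w7.png");a=cv2.imread("pics/s7.png")
cv2.imwrite("pics/v7.png",np.hstack([cv2.resize(a[200:340,50:210],(400,350),interpolation=cv2.INTER_CUBIC),cv2.resize(b[130:270,200:360],(400,350),interpolation=cv2.INTER_CUBIC)]))
E
```

```text
14.375 [ 491.3 -279.3  245. ] y head 22.86 x axis [-2.e-04 -0.e+00 -1.e+00] [ 1.2 -0.5 -6.8] 0.26991415147146597 [-0.63  0.38  1.67 -0.    1.1  -1.03]
14.425 [ 491.3 -279.2  245. ] y head 22.86 x axis [-1.e-04 -0.e+00 -1.e+00] [-0.2  0.6 -5.9] 0.27580949216414524 [-0.63  0.38  1.67 -0.    1.1  -1.03]
```

View pics/v7.png

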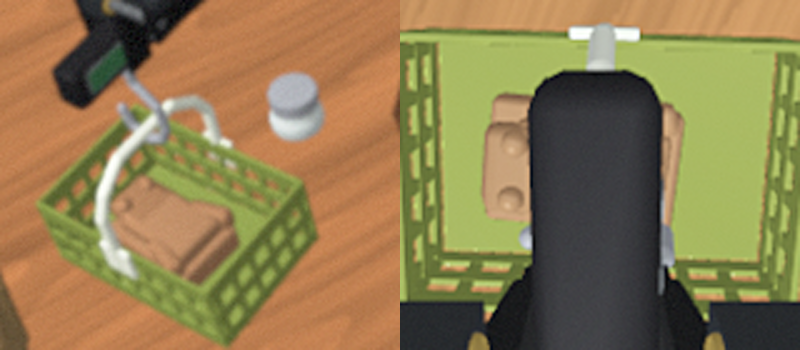

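The full weight (about 6 N) is on the hook. Raising 55 mm more, gently.

Request:
step_arm(
  steps=[
    [-0.04,0,0,0],
    [-0.08,0,0,0],
    [-0.1,0,0,0],
    [-0.1,0,0,0],
    [-0.1,0,0,0],
    [-0.1,0,0,0],
    [-0.1,0,0,0],
    [-0.1,0,0,0],
    [-0.1,0,0,0],
    [-0.1,0,0,0],
    [-0.1,0,0,0],
    [-0.06,0,0,0],
    [-0.03,0,0,0],
    [0,0,0,0],
    [0,0,0,0],
    [0,0,0,0],
    [0,0,0,0],
    [0,0,0,0],
    [0,0,0,0],
    [0,0,0,0],
  ],
)

```text
t: 16.98
eef_pos: [491.3, -279.3, 300.6]
tcp_rot: [-0.433, 1.571, -1.605]
ft_force: [-0.2, -0.8, -5.7]
opening: 0.274
```

```bash
python3 shot.py wrist w8; python3 shot.py scene s8; python3 - <<'E'
from h import *
b=cv2.imread("pics/w8.png");a=cv2.imread("pics/s8.png")
cv2.imwrite("pics/v8.png",np.hstack([cv2.resize(a[180:320,50:210],(400,350),interpolation=cv2.INTER_CUBIC),cv2.resize(b[130:270,200:360],(400,350),interpolation=cv2.INTER_CUBIC)]))
E
```

```text
16.975 [ 491.3 -279.3  300.6] y head 22.85 x axis [-0.e+00 -1.e-04 -1.e+00] [-0.2 -0.8 -5.7] 0.2740835133639036 [-0.63  0.33  1.59 -0.    1.23 -1.03]
17.025 [ 491.4 -279.2  300.6] y head 22.86 x axis [-0. -0. -1.] [-0.6 -0.1 -6.6] 0.2756572875641564 [-0.63  0.33  1.59 -0.    1.23 -1.03]
```

View pics/v8.png

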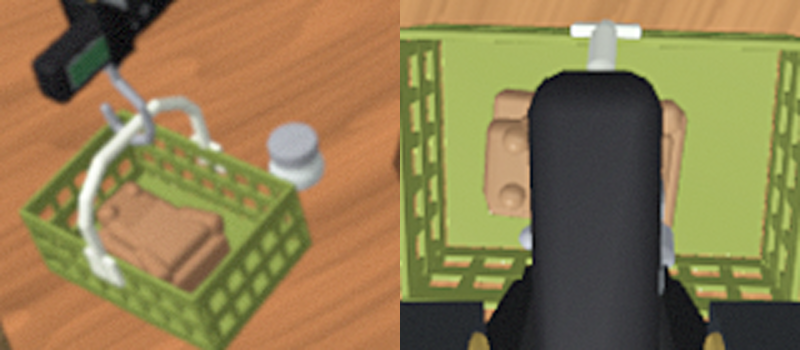

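Request:
step_arm(
  steps=[
    [0,0,0,0],
    [0,0,0,0],
    [0,0,0,0],
    [0,0,0,0],
    [0,0,0,0],
    [0,0,0,0],
    [0,0,0,0],
    [0,0,0,0],
    [0,0,0,0],
    [0,0,0,0],
    [0,0,0,0],
    [0,0,0,0],
    [0,0,0,0],
    [0,0,0,0],
    [0,0,0,0],
    [0,0,0,0],
  ],
)

```text
t: 19.08
eef_pos: [491.4, -279.2, 300.6]
tcp_rot: [-1.153, 1.571, -2.324]
ft_force: [-0.7, -0.4, -6.6]
opening: 0.273
```

```bash
python3 - <<'E'
from h import *
ims=[]
for i in range(6):
    ims.append(read_camera("wrist").copy())
    if i<5: read_camera("scene")
g=[cv2.GaussianBlur(cv2.cvtColor(i,cv2.COLOR_RGB2GRAY),(3,3),0).astype(np.float32) for i in ims]
w=np.s_[135:250,195:270]
for i in range(6): print([np.round(v,2) for v in cv2.phaseCorrelate(g[0][w].copy(),g[i][w].copy())])
sc=read_camera("scene"); cv2.imwrite("pics/s9.png",sc[:,:,::-1]); cv2.imwrite("pics/w9.png",ims[-1][:,:,::-1]); print(state()["t"],state()["ft_force"])
b=ims[-1][:,:,::-1]
cv2.imwrite("pics/v9.png",np.hstack([cv2.resize(sc[180:320,40:200,::-1],(400,350),interpolation=cv2.INTER_CUBIC),cv2.resize(b[130:270,200:360],(400,350),interpolation=cv2.INTER_CUBIC)]))
E
```

```text
[array([0.5, 0. ]), np.float64(1.0)]
[array([0.51, 0.  ]), np.float64(1.02)]
[array([0.46, 0.02]), np.float64(1.03)]
[array([0.5 , 0.01]), np.float64(1.02)]
[array([0.48, 0.07]), np.float64(1.01)]
[array([0.53, 0.1 ]), np.float64(1.01)]
19.675 [-0.4119101   0.29932746 -6.58306704]
```

View pics/v9.png

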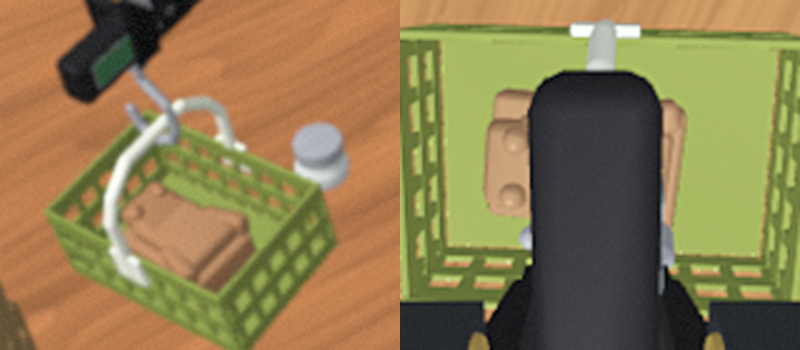

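The basket hangs still: drift is 0.1 px or less over 0.55 s. Tilt is about 0.05 rad, clearance about 65 mm, and the carving is inside. Handing in.

```bash
python3 -c "
from cell import *
print(job_done()); print(state()['t'])"
```

```text
the job is handed in; nothing more can be done
None
the job is handed in; nothing more can be done
```

I lifted the scale off its pegs, passed its hook under the middle of the basket's handle from the +x side, and raised the basket by the hook. I handed the job in at about 19.7 s, still holding it up.

Last checks before hand-in:
- **Weight:** the wrist force was about 6.6 N down, close to the 6.1 N expected for scale, basket and carving.
- **Height:** the underside is about 65 mm clear of the bench, worked out from the arm's pose and the hook geometry rather than measured directly.
- **Level:** tilt across the handle is about 0.05 rad, a rough estimate from the wrist picture.
- **Stillness:** drift in the wrist view was 0.1 px or less over about 0.55 s.
- **Carving and surroundings:** the carving is still in the basket. I kept clear of the other objects and saw none moved, but did not re-measure their positions.

No check failed. The two measurements of the handle's direction differed by 1° and those of its middle by about 3 mm; I used values in between.

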